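# Air the drying box with its lever lid

### The job

Air the larger of the two white drying boxes: with the fingertips, press the lever pad at its front all the way down so that its lid rises fully, and keep it there for three seconds to let the damp air out. Then let the lever up slowly, so that the lid is eased down until it is shut and never slams, and finish clear of it. Work it by the lever only: do not touch the lids, leave the smaller box shut, and do not move, lift or switch anything else.

Things in the scene. Friction and masses are not known exactly. Their poses are not given: they have to be found in the camera images.
- big_box: the larger white plastic drying box, fixed to the dresser: 140 mm deep (its x) x 180 mm wide (its y) x 110 mm tall without the lid; a U-shaped steel lever runs along both sides, 14 mm beyond them. Origin under its centre; its -x axis points out of its front, where the lever's press pad is; z up. It may stand on the left or the right, turned up to 0.35 rad
- big_pad (a point): centre of the upper face of the larger box's press pad (dark rubber, 36 mm deep x 56 mm wide, tilted 0.16 rad), 135 mm in front of the box centre, 47 mm clear of the box face; on a steel tongue from the lever's thin cross bar, which runs 30 mm from the box face. About 104 mm above the dresser at rest, 61 mm fully pressed; swings nearly vertically about side pivots 75 mm up at the box's mid-depth
- big_lever (a joint): angle of the larger box's lever: 0 at rest (up), 0.32 rad fully pressed against its stop. Sprung and loaded by the lid: about 2 to 4 N on the pad presses it, and it returns by itself when let go
- big_lid (a joint): angle of the larger box's lid, hinged on its rear upper edge: 0 shut, 1.15 rad fully up; linked to the lever (lid angle = 3.6 x lever angle). If the lever is let go from the bottom, the lid falls and slams; falling faster than 2.5 rad/s (pad rising faster than about 90 mm/s) is a slam
- big_lid_edge (a point): middle of the front edge of the larger box's lid, upper face (lid 6 mm thick); rises as the lid opens
- small_box: the smaller white plastic drying box, fixed to the dresser: 100 mm deep (its x) x 120 mm wide (its y) x 85 mm tall without the lid; a U-shaped steel lever runs along both sides, 14 mm beyond them. Origin under its centre; its -x axis points out of its front, where the lever's press pad is; z up. It may stand on the left or the right, turned up to 0.35 rad
- small_pad (a point): centre of the upper face of the smaller box's press pad (dark rubber, 36 mm deep x 56 mm wide, tilted 0.16 rad), 115 mm in front of the box centre, 47 mm clear of the box face; on a steel tongue from the lever's thin cross bar, which runs 30 mm from the box face. About 86 mm above the dresser at rest, 50 mm fully pressed; swings nearly vertically about side pivots 60 mm up at the box's mid-depth
- small_lever (a joint): angle of the smaller box's lever: 0 at rest (up), 0.32 rad fully pressed against its stop. Sprung and loaded by the lid: about 2 to 4 N on the pad presses it, and it returns by itself when let go
- small_lid (a joint): angle of the smaller box's lid, hinged on its rear upper edge: 0 shut, 1.15 rad fully up; linked to the lever (lid angle = 3.6 x lever angle). If the lever is let go from the bottom, the lid falls and slams; falling faster than 2.5 rad/s (pad rising faster than about 90 mm/s) is a slam
- small_lid_edge (a point): middle of the front edge of the smaller box's lid, upper face (lid 6 mm thick); rises as the lid opens
- soap_dish: white ceramic open soap dish, 150 (x) x 90 (y) x 26 mm, loose, standing between the two press pads; origin under its centre. Leave alone
- pacifier_a: coral pacifier, 42 mm wide, 37 mm tall, standing teat up in the soap dish; origin under its centre. Leave alone
- pacifier_b: beige pacifier, same shape, in the soap dish. Leave alone
- pacifier_c: sky blue pacifier, same shape, in the soap dish. Leave alone
- brush_holder: stainless steel bottle brush holder, 68 mm across, 110 mm tall, brush standing in it to 230 mm, between the two drying boxes; loose; origin under its centre. Leave alone
- acrylic_box: clear acrylic open box 75 x 75 x 60 mm, loose, origin under its centre. Leave alone
- feeding_bottle: clear feeding bottle, 60 mm across, 150 mm tall, loose, origin under its centre. Leave alone
- cream_jar: white cream jar, 60 mm across, 50 mm tall, loose, origin under its centre. Leave alone
- night_lamp: small white plastic night lamp with a cream shade, 120 x 100 mm foot, 160 mm tall, fixed; origin under its centre. Leave alone
- lamp_switch (a joint): toggle switch (14 mm stub) on the night lamp's foot: swings 0 to 0.8 rad and stays where it is. Leave alone

How it is judged:
By the outcome, as a careful person would: the job done as asked, in the order asked, and still so for the second after the job is handed in, with the robot touching nothing.
It also fails if it takes over 40 s, if anything falls off the work surface, if the arm or the gripper's body presses on something with over 40 N, if the wrist force passes 120 N, or if a joint passes its speed limit or range.

### The arm

A 6-joint arm with a two-finger parallel gripper is mounted at the origin on the work surface. World frame = base frame: x ahead of the robot, y to its left, z up, the work surface at z = 0. Lengths are in m, angles in rad, forces in N, time in s.
With the tool pointing down it reaches from about 0.325 to 0.775 m from the base axis. Payload 9.3 kg.
Tool frame: the origin (TCP) lies midway between the tips of the shut fingers; the grasp point (between the pads) lies 19 mm behind it (ctrl.grasp_offset is the distance from the TCP to the grasp point, in m); z points along the fingers, x is the direction in which the jaws open and shut, and the axes are right-handed (so a half turn about z gives the same grasp; the last joint's range is limited). The gripper opens to 85 mm and grips with 20 to 120 N. Pads are 22 mm wide; open, the fingers measure 114 mm over their backs; the gripper's body (76 mm by 85 mm) begins 54 mm behind the grasp point. The pads swing forward as they close: fully open they stand 13 mm farther back than shut.
Start: joints at [-1.307, 0.259, 0.021, 1.334, 0, 1.418], TCP at [0.223, -0.503, 0.231] pointing down, gripper open.
Joint ranges: [-3.04, 3.04], [-0.91, 1.82], [-1.04, 1.36], [-1.92, 1.95], [-1.52, 1.45], [-3.14, 3.14]. Speed limits (rad/s): [2.22, 2.22, 2.79, 3.14, 3.14, 3.14].

### API

Orientations are given as a rotation vector (axis times angle).
In Python, from plant import status, imaging, ctrl gives the robot as it stands. The module is installed in compiled form; this text tells all that it offers.
- The arm moves only by the tool arm_command, never from a script. Its argument "moves" is a list of rows, each a list of 5 numbers: the shift along the tool's x, y, z in mm, then the turn about the tool's z in rad, then the finger opening in mm, from 0 to 85.4. In form: [[tx, ty, tz, twist, grip], ...]. A call has exactly 5 rows; each row shifts and turns the pose as measured when the row begins, along the tool's axes as they then stand; what a row does not reach is not made up. A row lasts 1/8 s, in which the tool goes at most 62.5 mm and 10.7 degrees, less where a joint would pass 70% of its speed; a pose out of reach is approached as far as the arm can. A call with a gripper value outside its range is refused whole. The fingers move at their own pace and stop on an object; "force" is the grip in N (left out, the last holds). Time passes only in rows, so rows that do not move let the fingers close, or fill a call up. It gives the time, the measured TCP pose, the force and the opening at its end, in the units of the state.
- status.get_obs(): the state, without advancing time (a new reading comes with each control period).
- imaging.get_image(name): name is "side" or "top" or "wrist"; returns (picture, depth): 480x640x3 uint8, blue, green, red; 480x640 float32, m along the optical axis (not along the pixel's ray), 0 where there is no reading.
- imaging.camera_info(name): a dict with "fx", "fy", "cx", "cy" (pixels), "view" (4x4, takes a point from world to camera coordinates). Camera axes: x right, y down, z forward; pixel columns grow to the right and rows downward; lengths in m; the calibration is good to about 2 mm. A picture is of the moment at which its call begins: read the wrist's pose just before it. camera_info takes no time and is no camera call; for the wrist camera it gives the pose at the moment of the call.
- ctrl.sign_off(): hands the job in, once; it reports no verdict.
The state is a dict: "t": time; "joints": joint angles; "qd": joint speeds; "joint_efforts": joint torques, N m; "eef_pos": TCP position; "tcp_rot": TCP orientation; "contact_force": force on the tool from outside, world axes, zero at the start; "ft_torque": the same for the moment, N m; "gripper_width": finger opening in m.
Only numpy, scipy, OpenCV 4.12 (cv2) and the standard library are available. Lean on these libraries where they do the work, as an engineer would, in place of code of your own. Each camera call takes 0.05 s, during which the arm holds its last target.

## Working session

There is one attempt and no reset: what is moved stays moved. The work goes in short steps, Python scripts to look and compute and a tool call to move; the robot and the scene stay as the last step left them, time stands still between calls to the robot, and variables do not carry over. Pictures are saved under pics/ and viewed, and the job is handed in when it is done.

Besides the shell and the picture viewer there is one more tool, called after ">>>" as name(argument=value, ...) on one line, values as JSON. arm_command: Moves the arm, as the interface text tells. Its arguments: {"type":"object","properties":{"moves":{"type":"array"},"force":{"type":"number"}},"required":["moves"]}

```bash
mkdir -p pics
python3 - <<'E'
from plant import status, imaging, ctrl
import cv2,numpy as np
o=status.get_obs();print(o)
for n in("top","side"):
    p,d=imaging.get_image(n);cv2.imwrite(f"pics/{n}0.png",p);np.save(f"pics/{n}0.npy",d)
    print(n,imaging.camera_info(n))
E
```

```text
{'t': 0.0, 'joints': array([-1.30658405e+00,  2.59213933e-01,  2.07689449e-02,  1.33370901e+00,
       -3.39394183e-05,  1.41819493e+00]), 'qd': array([ 0.00032236,  0.00117238, -0.00028716, -0.00131501, -0.00028303,
       -0.00207447]), 'joint_efforts': array([-3.43236468e-03, -5.55635941e+01,  3.44528639e+01,  1.38105248e-02,
       -2.79949891e-04,  5.18153456e-06]), 'eef_pos': array([ 0.22257873, -0.50264385,  0.23065719]), 'tcp_rot': array([-2.63225535e+00,  1.71327380e+00,  1.62483802e-03]), 'contact_force': array([ 0.05888156,  0.42271823, -0.96112701]), 'ft_torque': array([ 0.05453801,  0.02673908, -0.04423305]), 'gripper_width': 0.08540659169018602}
top {'fx': 468.73729285197936, 'fy': 468.73729285197936, 'cx': 317.70408591253016, 'cy': 238.15858497870627, 'view': array([[-1.03620071e-02, -9.99945509e-01,  1.26783882e-03,
         9.85987152e-04],
       [-9.85913136e-01,  1.00049074e-02, -1.66958650e-01,
         6.16250471e-01],
       [ 1.66936868e-01, -2.98000565e-03, -9.85963083e-01,
         1.08210784e+00],
       [ 0.00000000e+00,  0.00000000e+00,  0.00000000e+00,
         1.00000000e+00]])}
side {'fx': 622.9576297172877, 'fy': 622.9576297172877, 'cx': 320.6988362508247, 'cy': 230.10345611775776, 'view': array([[-0.85012137, -0.52601445,  0.02454498,  0.50081255],
       [-0.32904824,  0.49424696, -0.80464104,  0.29139052],
       [ 0.41112153, -0.69211902, -0.59325403,  1.29506485],
       [ 0.        ,  0.        ,  0.        ,  1.        ]])}
```

View pics/top0.png

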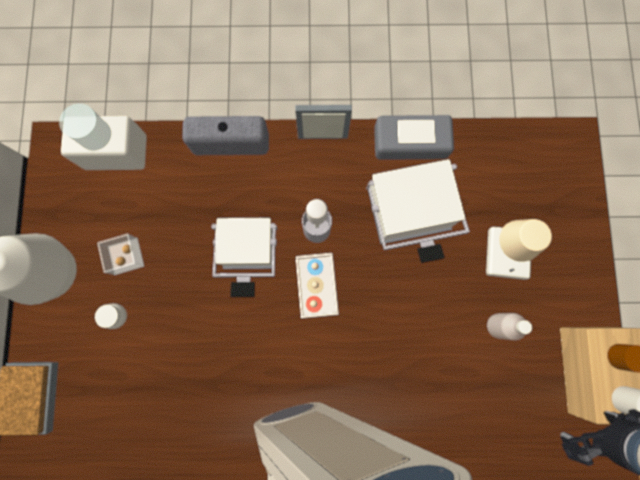

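View pics/side0.png

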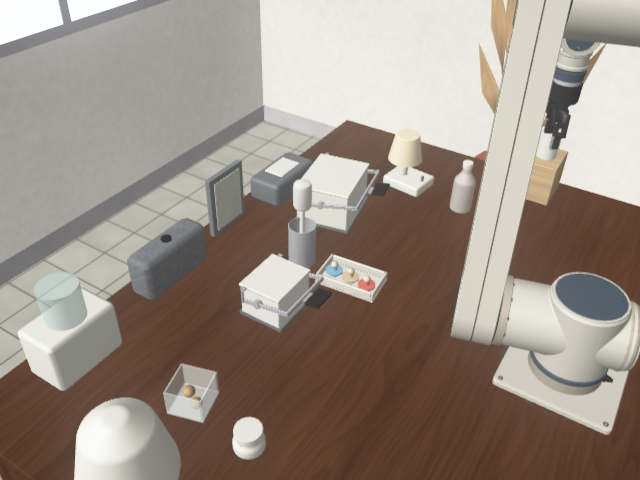

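The top view shows the larger box at right, with its dark pad near (431,254). The smaller box's pad is near (242,289), and the arm's gripper is at lower right. Next I'll measure the pad, the box and the obstacles.

```bash
cat > h.py <<'E'
import numpy as np,cv2
from plant import status, imaging, ctrl
def cast(n,u,v,z):
    c=imaging.camera_info(n);R=c['view'][:3,:3];t=c['view'][:3,3]
    o=-R.T@t;r=R.T@np.array([(u-c['cx'])/c['fx'],(v-c['cy'])/c['fy'],1.])
    return o+r*(z-o[2])/r[2]
def dp(n,u,v,d):
    c=imaging.camera_info(n);R=c['view'][:3,:3];t=c['view'][:3,3]
    return R.T@(np.array([(u-c['cx'])/c['fx']*d,(v-c['cy'])/c['fy']*d,d])-t)
E
python3 - <<'E'
from h import *
p=cv2.imread('pics/top0.png');d=np.load('pics/top0.npy')
m=np.zeros(p.shape[:2],np.uint8);m[235:275,405:455]=(p[235:275,405:455].max(2)<45)
n,l,s,c=cv2.connectedComponentsWithStats(m)
i=1+np.argmax(s[1:,4]);print(s[i],c[i])
ys,xs=np.nonzero(l==i)
P=np.array([dp('top',x,y,d[y,x]) for x,y in zip(xs,ys)]);print('depth med',np.median(P,0),P.min(0),P.max(0))
print('cast',cast('top',*c[i],.104))
print(cv2.minAreaRect(np.c_[xs,ys].astype(np.float32)))
# lid
m=np.zeros(p.shape[:2],np.uint8);w=slice(155,250),slice(360,475)
X=[[dp('top',x,y,d[y,x]) for x in range(360,475)] for y in range(155,250)];X=np.array(X)
lm=((X[...,2]>.108)&(X[...,2]<.13)&(p[w].min(2)>190)).astype(np.uint8)
cs,_=cv2.findContours(lm,0,2);k=max(cs,key=cv2.contourArea)
W=np.array([X[q[0][1],q[0][0]][:2] for q in k],np.float32);r=cv2.minAreaRect(W);print('lid',r,np.median(X[lm>0],0))
yaw=None
for (u,v,z,nm) in [(512,268,.02,'switch'),(500,325,.05,'bottle'),(315,267,.03,'pacblue'),(335,255,.026,'dish corner'),(338,313,.026,'dishc2'),(490,232,.02,'lampcorner'),(488,274,.02,'lampc2'),(545,240,.15,'shade'),(525,328,.15,'bottletop')]:
    print(nm,cast('top',u,v,z).round(3))
q=p[140:300,340:560];cv2.imwrite('pics/crop.png',cv2.resize(q,None,fx=3.6,fy=3.6,interpolation=2))
E
```

```text
[419 245  24  17 283] [430.61484099 253.18727915]
depth med [ 0.56970039 -0.26336975  0.10485372] [ 0.42693596 -0.28942407  0.09730064] [ 0.58905556 -0.00195491  1.16980548]
cast [ 0.5697915  -0.26386372  0.104     ]
((430.558837890625, 253.26470947265625), (13.341224670410156, 22.018444061279297), 77.47119140625)Traceback (most recent call last):
  File "<stdin>", line 12, in <module>
  File "h.py", line 8, in dp
    c=imaging.camera_info(n);R=c['view'][:3,:3];t=c['view'][:3,3]
ValueError: time passes only in moves, steps and waits
```

```bash
sed -i 's/^def cast/_c={}\ndef ci(n):\n    if n not in _c: _c[n]=imaging.camera_info(n)\n    return _c[n]\ndef cast/; s/c=imaging.camera_info(n);R/c=ci(n);R/' h.py
python3 - <<'E'
from h import *
p=cv2.imread('pics/top0.png');d=np.load('pics/top0.npy')
w=slice(155,250),slice(360,475)
X=[[dp('top',x,y,d[y,x]) for x in range(360,475)] for y in range(155,250)];X=np.array(X)
lm=((X[...,2]>.108)&(X[...,2]<.13)&(p[w].min(2)>190)).astype(np.uint8)
cs,_=cv2.findContours(lm,0,2);k=max(cs,key=cv2.contourArea)
W=np.array([X[q[0][1],q[0][0]][:2] for q in k],np.float32);r=cv2.minAreaRect(W);print('lid',r,np.median(X[lm>0],0))
for (u,v,z,nm) in [(512,268,.02,'switch'),(500,325,.05,'bottle'),(315,267,.03,'pacblue'),(335,255,.026,'dish corner'),(338,313,.026,'dishc2'),(490,232,.02,'lampcorner'),(488,274,.02,'lampc2'),(545,240,.15,'shade'),(525,328,.15,'bottletop')]:
    print(nm,cast('top',u,v,z).round(3))
q=p[140:300,340:560];cv2.imwrite('pics/crop.png',cv2.resize(q,None,fx=3.6,fy=3.6,interpolation=2))
o=status.get_obs()
R=cv2.Rodrigues(o['tcp_rot'])[0];print(R.round(4),o['t'])
E
```

```text
lid ((0.7016812562942505, -0.23779098689556122), (0.14586497843265533, 0.18832436203956604), 11.038579940795898) [ 0.69985457 -0.23713622  0.1160722 ]
switch [ 0.542 -0.483  0.02 ]
bottle [ 0.405 -0.432  0.05 ]
pacblue [0.549 0.002 0.03 ]
dish corner [ 0.578 -0.048  0.026]
dishc2 [ 0.437 -0.052  0.026]
lampcorner [ 0.633 -0.435  0.02 ]
lampc2 [ 0.528 -0.423  0.02 ]
shade [ 0.59  -0.507  0.15 ]
bottletop [ 0.4   -0.446  0.15 ]
[[ 4.048e-01 -9.144e-01 -3.000e-04]
 [-9.144e-01 -4.048e-01  1.100e-03]
 [-1.200e-03 -2.000e-04 -1.000e+00]] 0.1
```

View pics/crop.png

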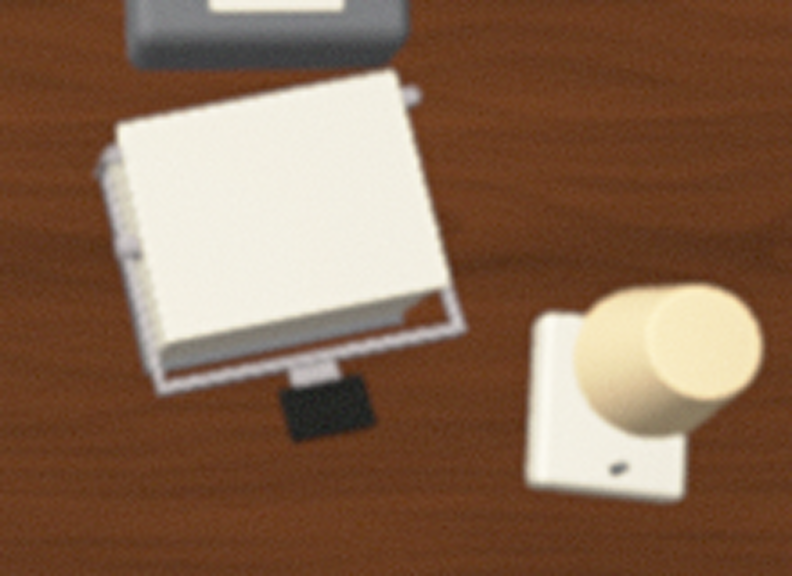

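>>> arm_command(moves=[[0, 0, 0, 0.11, 0], [0, 0, 0, 0.11, 0], [0, 0, 0, 0, 0], [0, 0, 0, 0, 0], [0, 0, 0, 0, 0]], force=20)

```text
t: 0.72
eef_pos: [0.2224, -0.5021, 0.2293]
tcp_rot: [-2.426, 1.992, 0.005]
contact_force: [0.4, 1.0, -0.4]
gripper_width: 0.0001
```

```bash
cat > g.py <<'E'
from h import *
import sys
o=status.get_obs();R=cv2.Rodrigues(o['tcp_rot'])[0]
G=np.array([0.5685,-0.264,float(sys.argv[1])])
print(o['t'],o['eef_pos'].round(4),o['contact_force'].round(2),o['gripper_width'],'tool d mm',(R.T@(G-o['eef_pos'])*1000).round(1))
print(R.round(3), 'twist', R[:,0]@np.array([.981,.195,0]))
E
python3 g.py .23
```

```text
0.725 [ 0.2224 -0.5021  0.2293] [ 0.45  1.03 -0.38] 5.8385388898915307e-05 tool d mm [-1.663e+02 -3.857e+02 -1.000e-01]
[[ 0.194 -0.981 -0.001]
 [-0.981 -0.194  0.004]
 [-0.004  0.    -1.   ]] twist -0.0006893237409293651
```

>>> arm_command(moves=[[-20, -48, 0, 0, 0], [-20, -48, 0, 0, 0], [-20, -48, 0, 0, 0], [-20, -48, 0, 0, 0], [-20, -48, 0, 0, 0]])

```text
t: 1.35
eef_pos: [0.4418, -0.3559, 0.2293]
tcp_rot: [-2.424, 1.995, 0.004]
contact_force: [-0.8, -0.4, 0.2]
gripper_width: 0.0001
```

```bash
python3 g.py .23
```

```text
1.35 [ 0.4418 -0.3559  0.2293] [-0.78 -0.39  0.25] 6.456985406298258e-05 tool d mm [ -65.8 -142.1   -0.5]
[[ 0.193 -0.981 -0.001]
 [-0.981 -0.193  0.003]
 [-0.003  0.    -1.   ]] twist -0.002479179282196098
```

>>> arm_command(moves=[[-20, -44, 0, 0, 0], [-20, -44, 0, 0, 0], [-17, -36, 0, 0, 0], [-4, -10, 0, 0, 0], [0, 0, 0, 0, 0]])

```text
t: 1.98
eef_pos: [0.5672, -0.2645, 0.2288]
tcp_rot: [-2.434, 1.983, 0.005]
contact_force: [-0.6, -0.7, -0.4]
gripper_width: 0.0002
```

```bash
python3 g.py .13
python3 - <<'E'
from h import *
for n in("top","side","wrist"):
    p,d=imaging.get_image(n);cv2.imwrite(f"pics/{n}1.png",p);np.save(f"pics/{n}1.npy",d)
a=cv2.imread('pics/side1.png')[120:300,220:460];b=cv2.imread('pics/wrist1.png')
cv2.imwrite('pics/s1c.png',cv2.resize(a,None,fx=3,fy=3))
E
```

```text
1.975 [ 0.5672 -0.2645  0.2288] [-0.63 -0.7  -0.44] 0.0001835483052454237 tool d mm [ 0.1 -1.4 98.8]
[[ 0.202 -0.979 -0.001]
 [-0.979 -0.202  0.003]
 [-0.004  0.001 -1.   ]] twist 0.007316147930957334
```

View pics/s1c.png

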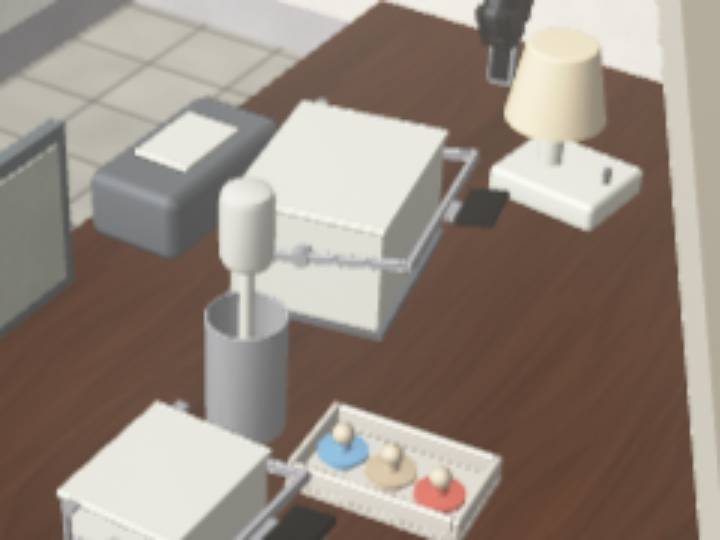

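View pics/wrist1.png

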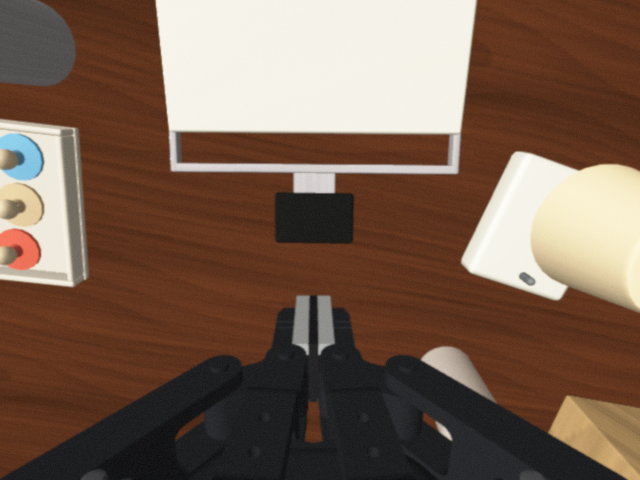

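The wrist view is aligned with the box, with the pad centre near (314,217) and the fingertips near (313,300). I'll cross-check the pad position from this view and find where the camera body sits relative to the lid.

Run:
```python
from h import *
print(cast('wrist',314,217.5,.104))
c=ci('wrist');print('cam',-c['view'][:3,:3].T@c['view'][:3,3])
d=np.load('pics/wrist1.npy');print(dp('wrist',314,217,d[217,314]), dp('wrist',314,132,d[128,314]))
```

```text
[ 0.5751827  -0.26319053  0.104     ]
cam [ 0.64545626 -0.24899077  0.37130381]
[ 0.57559442 -0.26310663  0.10420021] [ 0.63323926 -0.25135165  0.11711832]
```

The wrist view puts the pad about 5 mm farther in x than the top view, and I'll aim between the two. The camera sits on the box side and would come within about 20 mm of the rising lid. I'll turn the tool half a turn so the camera faces away from the box.

Run:
```python
from h import *
o=status.get_obs();print(o['t'],o['joints'].round(3))
```

```text
2.125 [-5.730e-01  3.920e-01  2.130e-01  1.394e+00  2.000e-03  2.367e+00]
```

>>> arm_command(moves=[[0, 0, 0, -0.18, 0], [0, 0, 0, -0.18, 0], [0, 0, 0, -0.18, 0], [0, 0, 0, -0.18, 0], [0, 0, 0, -0.18, 0]])

```text
t: 2.75
eef_pos: [0.5613, -0.271, 0.2307]
tcp_rot: [-3.061, 0.701, 0.001]
contact_force: [0.3, 0.9, -0.0]
gripper_width: -0.0
```

>>> arm_command(moves=[[0, 0, 0, -0.18, 0], [0, 0, 0, -0.18, 0], [0, 0, 0, -0.18, 0], [0, 0, 0, -0.18, 0], [0, 0, 0, -0.18, 0]])

```text
t: 3.38
eef_pos: [0.5561, -0.2766, 0.2323]
tcp_rot: [-3.055, -0.734, -0.001]
contact_force: [0.6, -0.5, 0.2]
gripper_width: 0.0001
```

>>> arm_command(moves=[[0, 0, 0, -0.18, 0], [0, 0, 0, -0.18, 0], [0, 0, 0, -0.18, 0], [0, 0, 0, -0.18, 0], [0, 0, 0, -0.18, 0]])

```text
t: 4.0
eef_pos: [0.5509, -0.2823, 0.2339]
tcp_rot: [2.408, 2.015, -0.0]
contact_force: [-0.6, -0.6, 0.4]
gripper_width: -0.0
```

```bash
sed -i 's/0.5685,-0.264,/0.571,-0.2635,/' g.py; python3 g.py .115
python3 - <<'E'
from h import *
o=status.get_obs();print(o['t'],o['joints'].round(3))
E
```

```text
4.0 [ 0.5509 -0.2823  0.2339] [-0.58 -0.64  0.45] -3.9949691605802867e-05 tool d mm [ 22.2  16.4 118.9]
[[ 0.176  0.984  0.001]
 [ 0.984 -0.176 -0.001]
 [-0.001  0.001 -1.   ]] twist 0.36479455857968285
4.0 [-6.090e-01  3.770e-01  2.010e-01  1.393e+00 -1.000e-03 -4.320e-01]
```

>>> arm_command(moves=[[5, 4, 0, -0.18, 0], [10, 7, 10, -0.18, 0], [8, 6, 20, 0, 0], [0, 0, 20, 0, 0], [0, 0, 0, 0, 0]])

```text
t: 4.62
eef_pos: [0.5627, -0.2642, 0.1848]
tcp_rot: [1.999, 2.418, -0.002]
contact_force: [-0.7, 0.3, 0.4]
gripper_width: 0.0001
```

```bash
python3 g.py .115
```

```text
4.625 [ 0.5627 -0.2642  0.1848] [-0.73  0.27  0.4 ] 6.44390568516771e-05 tool d mm [-0.5  8.1 69.8]
[[-0.188  0.982  0.003]
 [ 0.982  0.188 -0.004]
 [-0.004  0.002 -1.   ]] twist 0.006911795364731743
```

>>> arm_command(moves=[[0, 8, 20, 0, 0], [0, 0, 20, 0, 0], [0, 0, 15, 0, 0], [0, 0, 8, 0, 0], [0, 0, 0, 0, 0]])

```text
t: 5.25
eef_pos: [0.5703, -0.267, 0.125]
tcp_rot: [2.001, 2.408, -0.001]
contact_force: [-1.0, -0.0, 0.4]
gripper_width: -0.0001
```

```bash
python3 g.py .061;python3 - <<'E'
from h import *
for n in("top","side","wrist"):
    p,d=imaging.get_image(n);cv2.imwrite(f"pics/{n}2.png",p)
a=cv2.imread('pics/side2.png')[120:240,280:440];b=cv2.imread('pics/wrist2.png')
cv2.imwrite('pics/s2c.png',np.hstack([cv2.resize(a,(400,300)),cv2.resize(b,(400,300))]))
E
```

```text
5.25 [ 0.5703 -0.267   0.125 ] [-1.02 -0.02  0.42] -0.00013214945420079871 tool d mm [ 3.8  0.9 63.9]
[[-0.183  0.983  0.008]
 [ 0.983  0.183 -0.007]
 [-0.009  0.006 -1.   ]] twist 0.011818643936984036
```

View pics/s2c.png

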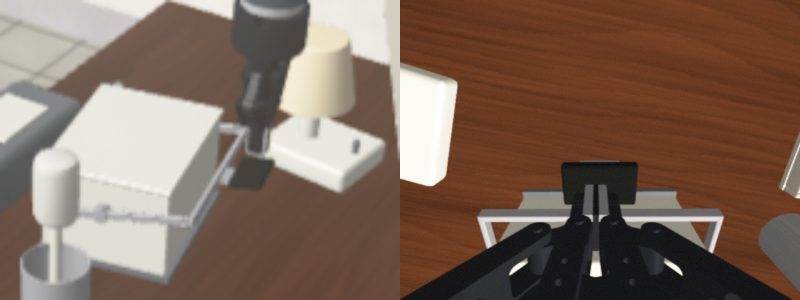

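The fingers are over the pad: its centre is at about (599,183) in the composite and the fingertips are at about (595,185). The lid is shut. I'll press now.

>>> arm_command(moves=[[3, 1, 8, 0, 0], [0, 0, 8, 0, 0], [0, 0, 6, 0, 0], [0, 0, 6, 0, 0], [0, 0, 6, 0, 0]])

```text
t: 6.02
eef_pos: [0.5717, -0.2642, 0.0911]
tcp_rot: [1.998, 2.406, -0.002]
contact_force: [-2.2, -0.3, 3.8]
gripper_width: 0.0001
```

```bash
python3 g.py .061
```

```text
6.025 [ 0.5717 -0.2642  0.0911] [-2.21 -0.29  3.77] 5.78505298241858e-05 tool d mm [ 1.2 -0.8 30.1]
[[-0.184  0.983  0.01 ]
 [ 0.983  0.184 -0.01 ]
 [-0.011  0.008 -1.   ]] twist 0.011316650514822724
```

Contact is at about 3.8 N, and I'm continuing down.

>>> arm_command(moves=[[0, 0, 7, 0, 0], [0, 0, 7, 0, 0], [0, 0, 7, 0, 0], [0, 0, 6, 0, 0], [0, 0, 5, 0, 0]])

```text
t: 6.65
eef_pos: [0.5725, -0.2647, 0.0613]
tcp_rot: [1.995, 2.404, -0.001]
contact_force: [-25.5, 11.4, 74.6]
gripper_width: 0.0001
```

```bash
python3 g.py .061
```

```text
6.65 [ 0.5725 -0.2647  0.0613] [-25.46  11.37  74.62] 0.00013964829943291512 tool d mm [ 1.5 -1.3  0.3]
[[-0.184  0.983  0.013]
 [ 0.983  0.184 -0.012]
 [-0.014  0.011 -1.   ]] twist 0.011148560990777295
```

The lever has hit its stop at 75 N. Zero rows will relax this while holding.

>>> arm_command(moves=[[0, 0, 0, 0, 0], [0, 0, 0, 0, 0], [0, 0, 0, 0, 0], [0, 0, 0, 0, 0], [0, 0, 0, 0, 0]])

```text
t: 7.28
eef_pos: [0.5727, -0.2646, 0.0626]
tcp_rot: [1.994, 2.402, -0.0]
contact_force: [-2.5, 0.1, 5.5]
gripper_width: -0.0001
```

```bash
python3 g.py .061|head -1;python3 - <<'E'
from h import *
for n in("side","wrist"):
    p,d=imaging.get_image(n);cv2.imwrite(f"pics/{n}3.png",p)
a=cv2.imread('pics/side3.png')[120:240,280:440];b=cv2.imread('pics/wrist3.png')
cv2.imwrite('pics/s3c.png',np.hstack([cv2.resize(a,(400,300)),cv2.resize(b,(400,300))]))
E
```

```text
7.275 [ 0.5727 -0.2646  0.0626] [-2.54  0.12  5.53] -0.00013971473048241217 tool d mm [ 1.4 -1.4  1.6]
```

View pics/s3c.png

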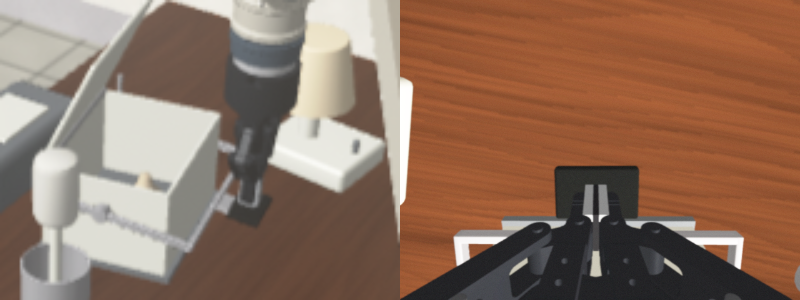

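The lid is up and the lever has relaxed to 5.5 N. I'll hold it against the stop with a light downward bias.

>>> arm_command(moves=[[0, 0, 1.5, 0, 0], [0, 0, 1.5, 0, 0], [0, 0, 1.5, 0, 0], [0, 0, 1.5, 0, 0], [0, 0, 1.5, 0, 0]])

```text
t: 8.0
eef_pos: [0.5728, -0.2647, 0.0623]
tcp_rot: [1.99, 2.398, 0.0]
contact_force: [-6.9, 2.6, 17.9]
gripper_width: 0.0001
```

>>> arm_command(moves=[[0, 0, 1.5, 0, 0], [0, 0, 1.5, 0, 0], [0, 0, 1.5, 0, 0], [0, 0, 1.5, 0, 0], [0, 0, 1.5, 0, 0]])

```text
t: 8.62
eef_pos: [0.5728, -0.2647, 0.0623]
tcp_rot: [1.986, 2.394, 0.001]
contact_force: [-7.3, 2.8, 17.3]
gripper_width: -0.0
```

>>> arm_command(moves=[[0, 0, 1.5, 0, 0], [0, 0, 1.5, 0, 0], [0, 0, 1.5, 0, 0], [0, 0, 1.5, 0, 0], [0, 0, 1.5, 0, 0]])

```text
t: 9.25
eef_pos: [0.5728, -0.2647, 0.0622]
tcp_rot: [1.981, 2.39, 0.001]
contact_force: [-7.2, 3.1, 17.7]
gripper_width: 0.0003
```

>>> arm_command(moves=[[0, 0, 1.5, 0, 0], [0, 0, 1.5, 0, 0], [0, 0, 1.5, 0, 0], [0, 0, 1.5, 0, 0], [0, 0, 1.5, 0, 0]])

```text
t: 9.88
eef_pos: [0.5728, -0.2647, 0.0622]
tcp_rot: [1.977, 2.386, 0.002]
contact_force: [-7.2, 3.6, 17.2]
gripper_width: 0.0
```

>>> arm_command(moves=[[0, 0, 1.5, 0, 0], [0, 0, 1.5, 0, 0], [0, 0, 1.5, 0, 0], [0, 0, 1.5, 0, 0], [0, 0, 1.5, 0, 0]])

```text
t: 10.5
eef_pos: [0.5728, -0.2647, 0.0622]
tcp_rot: [1.973, 2.382, 0.002]
contact_force: [-7.1, 2.8, 17.3]
gripper_width: -0.0003
```

>>> arm_command(moves=[[0, 0, 1.5, 0, 0], [0, 0, 1.5, 0, 0], [0, 0, 1.5, 0, 0], [0, 0, 1.5, 0, 0], [0, 0, 1.5, 0, 0]])

```text
t: 11.12
eef_pos: [0.5728, -0.2647, 0.0622]
tcp_rot: [1.969, 2.378, 0.002]
contact_force: [-7.5, 3.6, 17.2]
gripper_width: -0.0001
```

```bash
python3 g.py .061|head -1;python3 - <<'E'
from h import *
p,d=imaging.get_image("side");cv2.imwrite("pics/side4.png",p)
cv2.imwrite('pics/s4c.png',cv2.resize(p[100:260,240:440],None,fx=3,fy=3))
E
```

```text
11.125 [ 0.5728 -0.2647  0.0622] [-7.52  3.63 17.18] -7.545055571967478e-05 tool d mm [ 1.6 -1.6  1.1]
```

View pics/s4c.png

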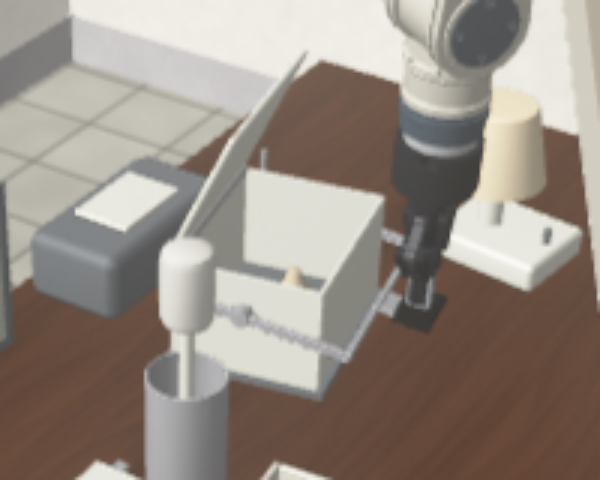

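The lid has been fully up at the stop for over 3 s: lid tip near (305,55), pad pressed at (415,310). I'll hold for one more call and then ease up slowly.

>>> arm_command(moves=[[0, 0, 1.5, 0, 0], [0, 0, 1.5, 0, 0], [0, 0, 1, 0, 0], [0, 0, 0.5, 0, 0], [0, 0, 0, 0, 0]])

```text
t: 11.8
eef_pos: [0.5727, -0.2646, 0.0626]
tcp_rot: [1.966, 2.376, 0.003]
contact_force: [-1.8, 0.5, 1.9]
gripper_width: 0.0
```

>>> arm_command(moves=[[0, 0, -1, 0, 0], [0, 0, -2, 0, 0], [0, 0, -2, 0, 0], [0, 0, -2, 0, 0], [0, 0, -2, 0, 0]])

```text
t: 12.42
eef_pos: [0.5722, -0.2646, 0.0715]
tcp_rot: [1.967, 2.376, 0.002]
contact_force: [-2.1, -0.5, 2.6]
gripper_width: 0.0001
```

```bash
python3 g.py .104|head -1
```

```text
12.425 [ 0.5722 -0.2646  0.0715] [-2.14 -0.45  2.57] 0.0001317804981827054 tool d mm [ -0.1   0.3 -32.6]
```

>>> arm_command(moves=[[0, 0, -2, 0, 0], [0, 0, -2, 0, 0], [0, 0, -2, 0, 0], [0, 0, -2, 0, 0], [0, 0, -2, 0, 0]])

```text
t: 13.05
eef_pos: [0.5722, -0.2646, 0.0826]
tcp_rot: [1.966, 2.375, 0.002]
contact_force: [-1.4, -0.9, 3.0]
gripper_width: -0.0002
```

>>> arm_command(moves=[[0, 0, -2, 0, 0], [0, 0, -2, 0, 0], [0, 0, -2, 0, 0], [0, 0, -2, 0, 0], [0, 0, -2, 0, 0]])

```text
t: 13.68
eef_pos: [0.573, -0.2643, 0.0938]
tcp_rot: [1.964, 2.373, 0.004]
contact_force: [2.2, -0.6, 3.3]
gripper_width: 0.0
```

>>> arm_command(moves=[[0, 0, -2, 0, 0], [0, 0, -2, 0, 0], [0, 0, -2, 0, 0], [0, 0, -2, 0, 0], [0, 0, -2, 0, 0]])

```text
t: 14.3
eef_pos: [0.573, -0.2637, 0.1046]
tcp_rot: [1.963, 2.373, 0.006]
contact_force: [2.6, -0.3, 2.6]
gripper_width: -0.0
```

```bash
python3 g.py .104|head -1
```

```text
14.3 [ 0.573  -0.2637  0.1046] [ 2.64 -0.27  2.56] -2.738606539614156e-05 tool d mm [ 0.6 -1.9  0.5]
```

>>> arm_command(moves=[[0, 0, -1.5, 0, 0], [0, 0, -1.5, 0, 0], [0, 0, -1.5, 0, 0], [0, 0, -1.5, 0, 0], [0, 0, -1.5, 0, 0]])

```text
t: 14.92
eef_pos: [0.5708, -0.2627, 0.111]
tcp_rot: [1.967, 2.377, 0.004]
contact_force: [-0.1, -0.1, -0.3]
gripper_width: -0.0002
```

```bash
python3 g.py .104|head -1;python3 - <<'E'
from h import *
p,d=imaging.get_image("side");cv2.imwrite("pics/side5.png",p)
cv2.imwrite('pics/s5c.png',cv2.resize(p[100:260,240:440],None,fx=3,fy=3))
E
```

```text
14.925 [ 0.5708 -0.2627  0.111 ] [-0.06 -0.07 -0.26] -0.00022307351230276462 tool d mm [-0.6 -0.2  7. ]
```

View pics/s5c.png

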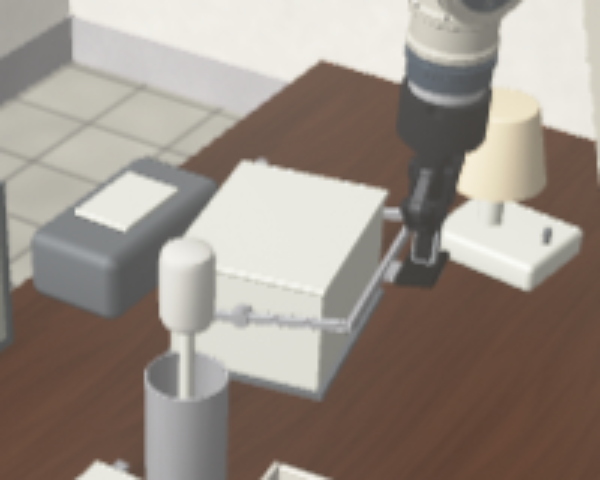

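The lid is shut (front edge about (325,290) to (388,190)) and contact force is zero. I'll retract straight up.

>>> arm_command(moves=[[0, 0, -5, 0, 0], [0, 0, -15, 0, 0], [0, 0, -30, 0, 0], [0, 0, -30, 0, 0], [0, 0, -30, 0, 0]])

```text
t: 15.6
eef_pos: [0.5648, -0.2583, 0.2256]
tcp_rot: [1.968, 2.378, 0.003]
contact_force: [0.9, 0.4, 0.3]
gripper_width: 0.0002
```

>>> arm_command(moves=[[0, -20, -5, 0, 0], [0, -20, 0, 0, 0], [0, -20, 0, 0, 0], [0, 0, 0, 0, 0], [0, 0, 0, 0, 0]])

```text
t: 16.23
eef_pos: [0.5021, -0.2699, 0.2324]
tcp_rot: [1.965, 2.374, 0.004]
contact_force: [-0.0, 0.8, -0.6]
gripper_width: -0.0004
```

```bash
python3 g.py .104|head -1;python3 - <<'E'
from h import *
for n in("top","side"):
    p,d=imaging.get_image(n);cv2.imwrite(f"pics/{n}6.png",p)
a=cv2.imread('pics/top6.png');b=cv2.imread('pics/side6.png')
cv2.imwrite('pics/s6c.png',np.hstack([cv2.resize(a,(400,300)),cv2.resize(b,(400,300))]))
E
```

```text
16.225 [ 0.5021 -0.2699  0.2324] [-0.02  0.75 -0.56] -0.000372114924770175 tool d mm [ -0.8  63.7 131.2]
```

View pics/s6c.png

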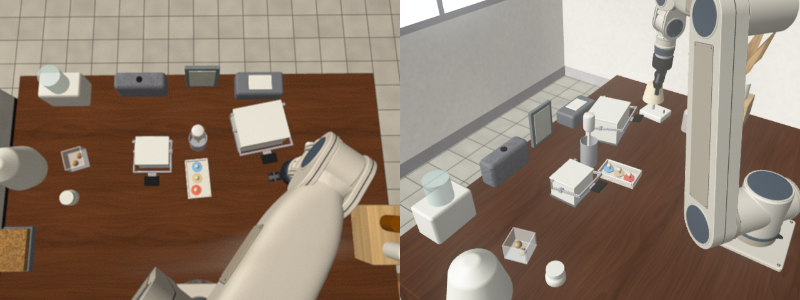

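Both boxes are shut, the scene looks unchanged, and the arm is clear of everything.

```bash
python3 -c "
from plant import ctrl;print(ctrl.sign_off())"
```

```text
the job is handed in; nothing more can be done
None
```

The larger box has been aired and is shut again, and I handed the job in at about 16 s. I worked it only by its lever pad, with the fingers shut.

- **Hold:** the lever was against its stop from about 6.6 s to 11.8 s, including over 3 s at a steady 17 N or so. The side view showed the lid fully up.
- **Letting up:** the pad rose at about 18 mm/s, with contact of 2.6–3.3 N until it reached rest height. Contact then fell to zero, and the side view showed the lid shut.
- **Final check:** the last pictures show both boxes shut and nothing visibly moved. The arm is about 13 cm up and clear of the box.

- **Force peak:** the force read 75 N when the lever met its stop, under the 120 N wrist limit. I eased it off straight away.
- **Pad position:** the top and wrist cameras disagreed by about 5 mm, so I aimed between them, and the fingers landed on the pad.
- **Camera clearance:** I turned the tool half a turn before pressing, because the wrist camera would have come close to the rising lid.

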